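Stack two wound coils onto their mounting posts

TASK

Mount the two coils on their plates. Over the post of the large square plate thread the wide rubber pad, then the large ring-shaped transformer, then put the steel cap open side down over the post end, centred on the transformer; over the post of the narrow plate thread the small rubber pad, then the small coil. Everything should lie flat on what is under it, set the transformer down without dropping it, and leave the yellow multimeter and the solder reel where they are.

Things in the scene. Friction and masses are not known exactly. Their poses are not given: they have to be found in the camera images.
- square_plate: Large square mounting plate of bare aluminium, 120 x 120 mm, 6 mm thick, fixed to the bench, with a plain upright steel post 8 mm in diameter at its centre, its end tapered to 5 mm over the last 3 mm; the post's end is 52 mm above the bench. Origin: on the post's axis at the plate's underside (bench height), z up, x and y along its edges.
- narrow_plate: Narrow mounting plate of bare aluminium, 70 mm (its x) by 120 mm (its y), 6 mm thick, fixed to the bench, with the same 8 mm post at its centre, whose end is 44 mm above the bench. Origin: on the post's axis at the plate's underside (bench height), z up.
- wide_pad: Loose black rubber pad, the wider of two: flat ring of 62 mm outer diameter, hole 20 mm, 8 mm thick, 30 g. Lies flat. Origin: centre of its underside, z up along the hole.
- small_pad: Loose black rubber pad, the smaller of two: flat ring of 42 mm outer diameter, hole 18 mm, 8 mm thick, 15 g. Lies flat. Origin: centre of its underside, z up along the hole.
- transformer: Loose ring-shaped (toroidal) transformer wound with copper wire, the larger of two coils: 58 mm outer diameter, hole 22 mm, 30 mm high, about 0.32 kg. Lies flat. Origin: centre of its underside, z up along the hole.
- choke: Small loose ring-shaped copper-wound coil: 40 mm outer diameter, hole 18 mm, 20 mm high, about 90 g. Lies flat. Origin: centre of its underside, z up along the hole.
- cap: Loose plain steel cap, a shallow round cup lying open side down: 44 mm outer diameter, 20 mm high, wall and top 3 mm (inside 38 mm wide and 17 mm deep), no hole in its top, 60 g. Origin: centre of its open rim at the underside, z up. Already the right way up for placing.
- multimeter: Bystander: yellow multimeter lying on the bench, 85 x 170 mm, 40 mm high, loose. Origin: centre of its underside, y along its length.
- reel: Bystander: white-flanged solder reel standing on its flange, 56 mm in diameter, 38 mm high, loose. Origin: centre of its underside.

How it is judged:
At the end, for the whole second after the job is handed in: Square plate, bottom up: wide pad, transformer, cap open side down; narrow plate: small pad, small coil. Each within 9 mm (cap 10 mm) of its post's axis, within 3 mm of its resting height, tilted under 0.1 rad, released, at rest (horizontal distance between each of wide_pad, transformer and square_plate below 0.009 m and z of wide_pad in the frame of square_plate between 0.003 and 0.009 m and angle between each of wide_pad, transformer, cap, small_pad, choke's own z axis and vertical below 0.1 rad and linear speed of each of wide_pad, transformer, cap, small_pad, choke below 0.02 m/s and z of transformer in the frame of square_plate between 0.011 and 0.017 m and horizontal distance between cap and square_plate below 0.01 m and z of cap in the frame of square_plate between 0.041 and 0.047 m and horizontal distance between each of small_pad, choke and narrow_plate below 0.009 m and z of small_pad in the frame of narrow_plate between 0.003 and 0.009 m and z of choke in the frame of narrow_plate between 0.011 and 0.017 m); the robot touches nothing.
It fails at once if the transformer is dropped (falls free of the fingers by more than about 10 mm) (linear speed of transformer above 0.45 m/s and contact force between the fingers and transformer below 0.05 N).
It fails at once if the multimeter is pushed more than 25 mm (distance of multimeter from where it was at the start of the episode above 0.025 m).
It fails at once if the solder reel is pushed more than 25 mm (distance of reel from where it was at the start of the episode above 0.025 m).
It also fails if it takes over 120 s, if anything falls off the work surface, if the arm or the gripper's body presses on something with over 40 N, if the wrist force passes 120 N, or if a joint passes its speed limit or range.

ROBOT

A 6-joint arm with a two-finger parallel gripper is mounted at the origin on the work surface. World frame = base frame: x ahead of the robot, y to its left, z up, the work surface at z = 0. Lengths are in m, angles in rad, forces in N, time in s.
With the tool pointing down it reaches from about 0.2 to 0.875 m from the base axis. Payload 3.4 kg.
Tool frame: the origin (TCP) lies at the very end of the fingers, on their centre line; the grasp point (between the pads) lies 19 mm behind it (r.pinch_z is the distance from the TCP to the grasp point, in m); z points along the fingers, y is the direction in which the jaws open and shut (so a half turn about z gives the same grasp; the last joint's range is limited). The gripper opens to 94 mm and grips with 3 to 60 N. Pads are 16 mm wide; open, the fingers measure 119 mm over their backs; the gripper's body (75 mm by 177 mm) begins 78 mm behind the grasp point.
Start: joints at [1.157, 0.276, 1.505, -0, 1.361, -0.121], TCP at [0.166, 0.551, 0.205] pointing down, gripper open.
Joint ranges: [-2.89, 2.89], [-0.75, 2.08], [0.22, 2.7], [-1.18, 4.32], [0.11, 2.71], [-2.7, 2.7]. Speed limits (rad/s): [2.57, 2.57, 3.14, 3.14, 3.14, 3.14].

INTERFACE

Orientations are given as a rotation vector (axis times angle).
In Python, from plant import r, snapshot gives the robot as it stands.
- The arm moves only by the shell command python3 -m jog 'ROWS'. ROWS is JSON, a list of rows, each an object with "gripper": the finger opening in cm, from 0 to 9.4; "xyz": the shift along the tool's x, y, z in cm, a list of three; "twist": the turn about the tool's z in degrees. In form: [{"gripper": gripper, "xyz": [dx, dy, dz], "twist": twist}, ...]. A call has 1 to 10 rows; each row is the pose to reach, as a shift and turn from the pose commanded when the call began, along the tool's axes at that moment; what a row does not reach only later rows make up. A row lasts 1/8 s, in which the tool goes at most 62.5 mm and 10.7 degrees, less where a joint would pass 70% of its speed; a pose out of reach is approached as far as the arm can. A call with a gripper value outside its range is refused whole. The fingers move at their own pace and stop on an object; the grip force is fixed at half the most. Time passes only in rows, so rows that repeat a pose let the fingers close. It gives the time, the measured TCP pose, the force and the opening at its end, in the units of the state.
- r.read_state(): the state, without advancing time (a new reading comes with each control period).
- snapshot(name): name is "side" or "top" or "wrist"; returns a dict with "frame" (384x512x3 uint8, red, green, blue), "fx", "fy", "cx", "cy" (pixels), "k1" (the pictures are not rectified: a ray, as slopes to the right and down, at radius r is drawn at 1 + k1 r^2 times it, then the intrinsics apply), "T" (4x4, takes a point from camera to world coordinates). Camera axes: x right, y down, z forward; pixel columns grow to the right and rows downward; lengths in m; the calibration is good to about 2 mm. A picture is of the moment at which its call begins. There is no depth.
- r.close_job(): hands the job in, once; it reports no verdict.
The state is a dict: "time": time; "joint_positions": joint angles; "qvel": joint speeds; "joint_torque": joint torques, N m; "ee_pos": TCP position; "eef_rot": TCP orientation; "ft_force": force on the tool from outside, world axes, zero at the start; "ft_torque": the same for the moment, N m; "width": finger opening in m.
Only numpy, scipy, OpenCV 4.12 (cv2) and the standard library are available. Lean on these libraries where they do the work, as an engineer would, in place of code of your own. Each camera call takes 0.05 s, during which the arm holds its last target.

## Working session

There is one attempt and no reset: what is moved stays moved. The work goes in short steps, Python scripts to look and compute and a shell command to move; the robot and the scene stay as the last step left them, time stands still between calls to the robot, and variables do not carry over. Pictures are saved under pics/ and viewed, and the job is handed in when it is done.

```bash
ls; mkdir -p pics
python3 - <<'E'
from plant import r,snapshot
import cv2
s=r.read_state();print(s,r.pinch_z)
for n in("top","side","wrist"):
    d=snapshot(n);cv2.imwrite(f"pics/{n}0.png",cv2.cvtColor(d["frame"],cv2.COLOR_RGB2BGR));print(n,d["fx"],d["fy"],d["cx"],d["cy"],d["k1"],d["T"].round(3).tolist())
E
```

```text
pics
{'time': 0.0, 'joint_positions': array([ 1.15701004e+00,  2.76592670e-01,  1.50613177e+00,  2.17178409e-05,
        1.36065388e+00, -1.21025246e-01]), 'qvel': array([ 0.00037239, -0.0005451 , -0.00077546,  0.00050959,  0.00100388,
        0.00092111]), 'joint_torque': array([-1.51669092e-04, -4.04596353e+01, -2.37234092e+01,  7.01188319e-02,
        3.44806700e-02, -1.49711582e-04]), 'ee_pos': array([0.16572892, 0.55001767, 0.20460659]), 'eef_rot': array([-4.58162525e-01, -3.10750563e+00,  2.69599404e-03]), 'ft_force': array([ 0.66483418, -0.30821149,  0.00094859]), 'ft_torque': array([-0.00315429,  0.07949628,  0.00519505]), 'width': 0.09402006768637407} 0.0188
top 395.4180591494304 395.4180591494304 258.7984316873332 194.88328676100323 -0.02643662291667401 [[0.015, -0.987, 0.159, 0.476], [-0.999, -0.021, -0.034, 0.018], [0.037, -0.158, -0.987, 0.913], [0.0, 0.0, 0.0, 1.0]]
side 419.6745823018326 419.6745823018326 256.3402602879479 186.68328208259217 0.032238958300759187 [[-0.77, -0.476, 0.425, 0.236], [-0.638, 0.556, -0.533, 0.478], [0.018, -0.681, -0.732, 0.725], [0.0, 0.0, 0.0, 1.0]]
wrist 293.041756246616 293.041756246616 257.9783252853754 192.27901501486247 -0.05094728253998189 [[0.288, 0.933, 0.216, 0.102], [0.958, -0.28, -0.067, 0.569], [-0.002, 0.226, -0.974, 0.383], [0.0, 0.0, 0.0, 1.0]]
```

View pics/top0.png

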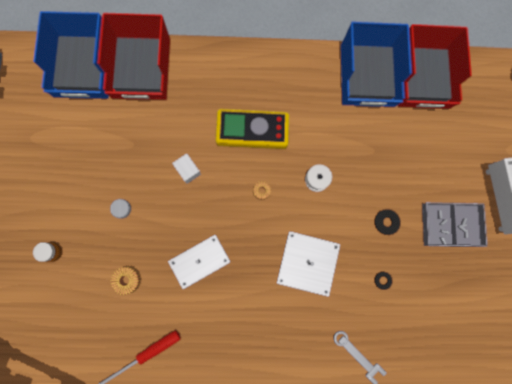

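View pics/side0.png

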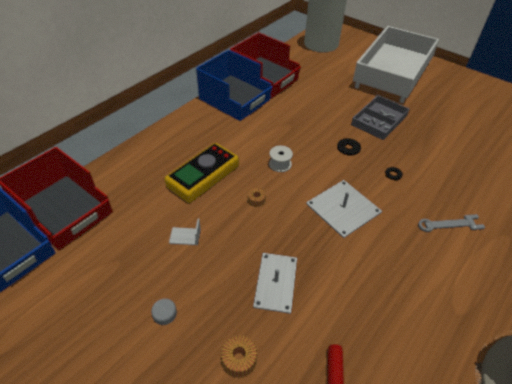

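View pics/wrist0.png

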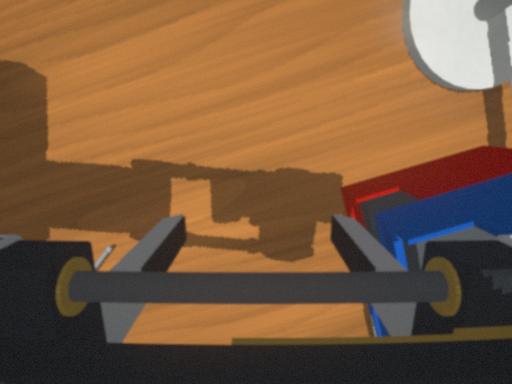

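```bash
cat > h.py <<'E'
import numpy as np, cv2
from plant import r,snapshot
from scipy.spatial.transform import Rotation as R
def ray(d,u,v):
    a=(u-d["cx"])/d["fx"]; b=(v-d["cy"])/d["fy"]; q=np.hypot(a,b); s=q
    for _ in range(20): s=q/(1+d["k1"]*s*s)
    k=s/q if q>0 else 1
    T=d["T"]; w=T[:3,:3]@np.array([a*k,b*k,1]); return T[:3,3],w
def at(d,u,v,z):
    o,w=ray(d,u,v); return o+w*(z-o[2])/w[2]
def proj(d,p):
    T=d["T"]; c=T[:3,:3].T@(np.asarray(p,float)-T[:3,3]); a,b=c[0]/c[2],c[1]/c[2]
    k=1+d["k1"]*(a*a+b*b); return np.array([d["fx"]*a*k+d["cx"],d["fy"]*b*k+d["cy"]])
def crop(d,name,u0,u1,v0,v1,s,draw=()):
    im=cv2.cvtColor(d["frame"],cv2.COLOR_RGB2BGR)[v0:v1,u0:u1]
    im=cv2.resize(im,None,fx=s,fy=s,interpolation=cv2.INTER_CUBIC)
    for pts in draw:
        p=np.array([proj(d,q) for q in pts]); p=((p-[u0,v0]+.5)*s).round().astype(np.int32)
        cv2.polylines(im,[p],False,(255,0,255),1)
    cv2.imwrite("pics/"+name,im)
def circ(x,y,z,rad,n=40):
    t=np.linspace(0,2*np.pi,n); return np.c_[x+rad*np.cos(t),y+rad*np.sin(t),0*t+z]
def both(p,q):
    """triangulate (d1,u,v),(d2,u,v)"""
    A=[];B=[]
    for d,u,v in (p,q):
        o,w=ray(d,u,v); w=w/np.linalg.norm(w); P=np.eye(3)-np.outer(w,w);A.append(P);B.append(P@o)
    return np.linalg.lstsq(np.vstack(A),np.hstack(B),rcond=None)
def rel(x,y,z,yaw=None):
    """shift in tool axes in cm from commanded (approx measured) pose to TCP x,y,z ; yaw deg of jaw y-axis"""
    s=r.read_state(); M=R.from_rotvec(s["eef_rot"]).as_matrix()
    return (M.T@(np.array([x,y,z])-s["ee_pos"])*100).round(2)
E
python3 - <<'E'
from h import *
d=snapshot("top")
crop(d,"t1.png",20,220,150,300,4)
crop(d,"t2.png",240,420,150,300,4)
d=snapshot("side")
crop(d,"s1.png",130,300,170,384,2.8)
crop(d,"s2.png",230,420,130,240,4)
E
```

```text
(no output)
```

View pics/t1.png

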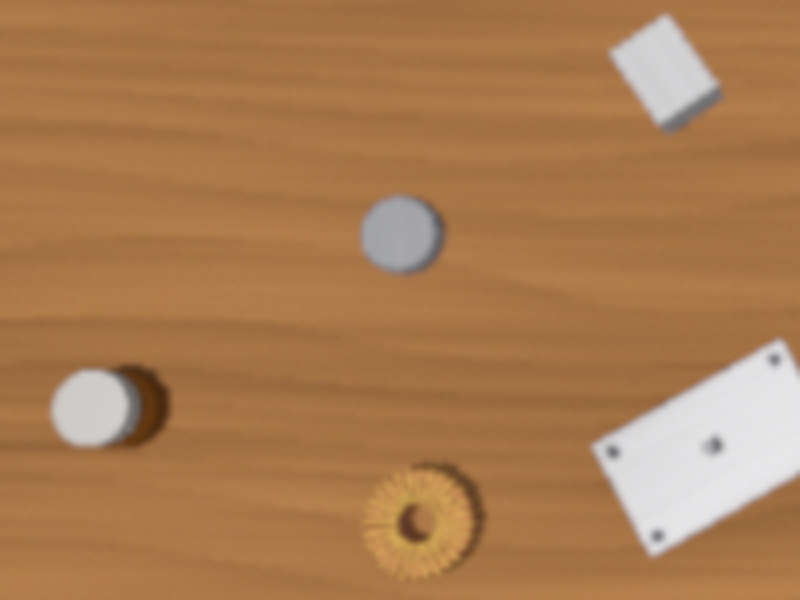

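View pics/t2.png

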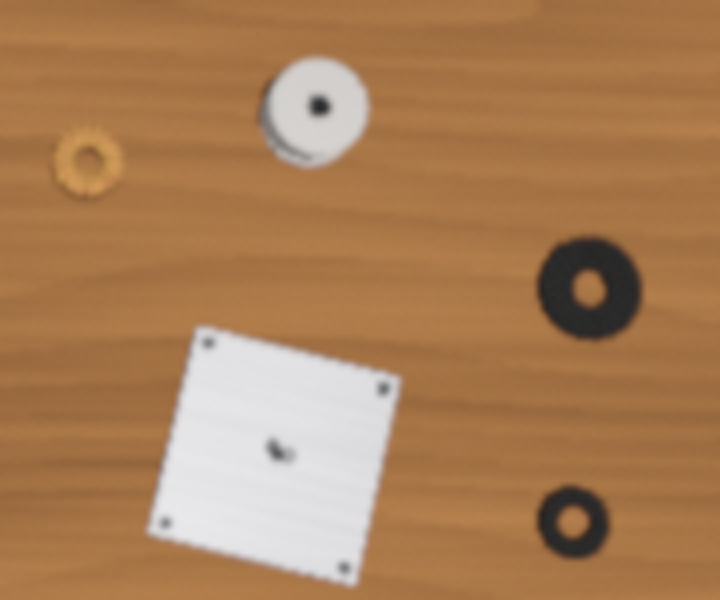

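View pics/s1.png

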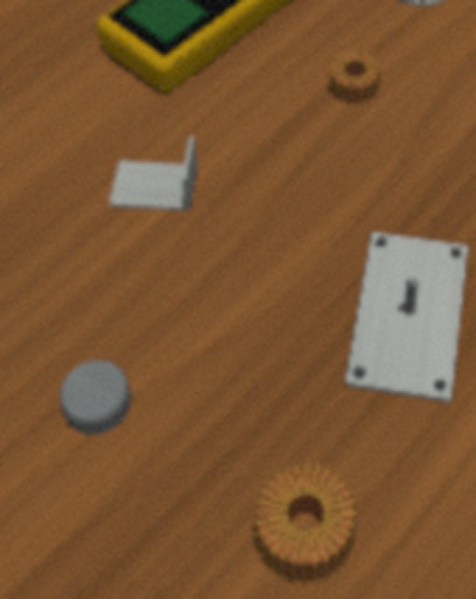

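View pics/s2.png

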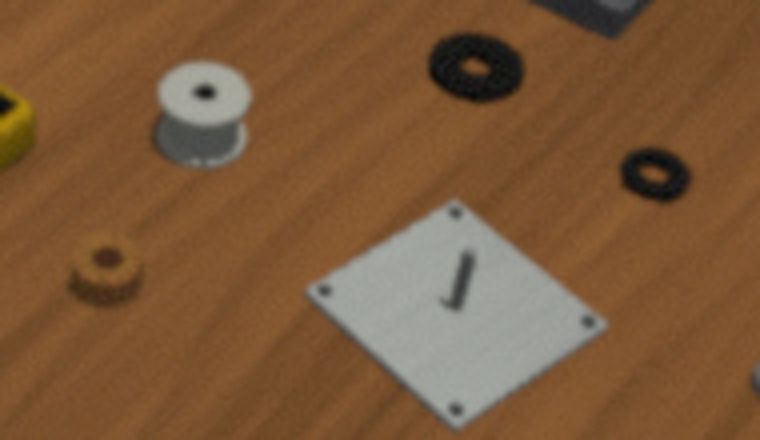

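Run:
```python
from h import *
t=snapshot("top"); s=snapshot("side")
def T(c,u,v): return ((u/4+(20 if c==1 else 240))-.5+.125, v/4+150-.375)
def S(c,u,v):
    k,u0,v0=((2.8,130,170) if c==1 else (4,230,130)); return (u/k+u0-.5+.5/k, v/k+v0-.5+.5/k)
def p(n,a,b,z):
    A=at(t,*a,z);B=at(s,*b,z);print(n,A.round(4),B.round(4))
p("cap",T(1,400,233),S(1,96,388),.020)
p("trafo",T(1,418,522),S(1,305,510),.030)
p("wide",T(2,590,288),S(2,476,66),.008)
p("small",T(2,573,522),S(2,656,174),.008)
p("choke",T(2,88,161),S(2,106,258),.020)
ct=[T(2,*c) for c in((197,326),(401,376),(357,585),(149,533))]
cs=[S(2,*c) for c in((455,200),(609,322),(457,430),(305,290))]
A=np.array([at(t,*c,.006) for c in ct]);B=np.array([at(s,*c,.006) for c in cs]);print(A.round(4),A.mean(0).round(4));print(B.round(4),B.mean(0).round(4))
p("sqpost",T(2,273,444),S(2,470,254),.052)
p("narpost",T(1,710,446),S(1,412,283),.044)
cs=[S(1,*c) for c in((372,232),(469,245),(450,400),(346,384))]
B=np.array([at(s,*c,.006) for c in cs]);print(B.round(4),B.mean(0).round(4))
print([at(t,*T(1,*c),.006).round(4) for c in((592,445),(780,338),(652,557))])
```

```text
cap [0.5833 0.3009 0.02  ] [0.5812 0.3014 0.02  ]
trafo [0.4245 0.2773 0.03  ] [0.4245 0.2768 0.03  ]
wide [ 0.5649 -0.3131  0.008 ] [ 0.5629 -0.3094  0.008 ]
small [ 0.4311 -0.2987  0.008 ] [ 0.4288 -0.2954  0.008 ]
choke [ 0.6314 -0.0189  0.02  ] [ 0.6312 -0.018   0.02  ]
[[ 0.539  -0.0836  0.006 ]
 [ 0.5123 -0.2015  0.006 ]
 [ 0.3948 -0.1746  0.006 ]
 [ 0.4222 -0.0569  0.006 ]] [ 0.4671 -0.1291  0.006 ]
[[ 0.5104 -0.1992  0.006 ]
 [ 0.3948 -0.1737  0.006 ]
 [ 0.4203 -0.0545  0.006 ]
 [ 0.5376 -0.0825  0.006 ]] [ 0.4658 -0.1275  0.006 ]
sqpost [ 0.4728 -0.1199  0.052 ] [ 0.4651 -0.1262  0.052 ]
narpost [0.4681 0.1193 0.044 ] [0.4655 0.1218 0.044 ]
[[0.5267 0.087  0.006 ]
 [0.4662 0.0502 0.006 ]
 [0.4057 0.1554 0.006 ]
 [0.4648 0.1906 0.006 ]] [0.4658 0.1208 0.006 ]
[array([0.4672, 0.1899, 0.006 ]), array([0.5291, 0.0863, 0.006 ]), array([0.4061, 0.1535, 0.006 ])]
```

Run:
```python
from h import *
s=r.read_state();print(R.from_rotvec(s["eef_rot"]).as_matrix().round(3))
print(rel(.564,-.311,.15))
```

```text
[[-0.957  0.289 -0.   ]
 [ 0.289  0.957 -0.   ]
 [ 0.    -0.    -1.   ]]
[-62.98 -70.98   5.55]
```

```bash
python3 -m jog '[{"gripper":9.4,"xyz":[-63,-71,5.5],"twist":-16.8},{"gripper":9.4,"xyz":[-63,-71,5.5],"twist":-16.8},{"gripper":9.4,"xyz":[-63,-71,5.5],"twist":-16.8},{"gripper":9.4,"xyz":[-63,-71,5.5],"twist":-16.8},{"gripper":9.4,"xyz":[-63,-71,5.5],"twist":-16.8},{"gripper":9.4,"xyz":[-63,-71,5.5],"twist":-16.8},{"gripper":9.4,"xyz":[-63,-71,5.5],"twist":-16.8},{"gripper":9.4,"xyz":[-63,-71,5.5],"twist":-16.8},{"gripper":9.4,"xyz":[-63,-71,5.5],"twist":-16.8},{"gripper":9.4,"xyz":[-63,-71,5.5],"twist":-16.8}]'
python3 - <<'E'
from h import *
s=r.read_state();print(R.from_rotvec(s["eef_rot"]).as_matrix().round(3),s["joint_positions"])
print(rel(.564,-.311,.12))
E
```

```text
time: 1.6
ee_pos: [0.4284, -0.0176, 0.1696]
eef_rot: [0.0, 3.14, 0.0]
ft_force: [1.2, 1.3, 0.6]
width: 0.0944
[[-1.     0.     0.001]
 [ 0.     1.     0.   ]
 [-0.001  0.    -1.   ]] [-2.04218040e-01  7.88092615e-02  1.85129547e+00  6.07757515e-04
  1.21007674e+00 -1.77495651e+00]
[-13.56 -29.33   4.97]
```

```bash
python3 -m jog '[{"gripper":9.4,"xyz":[-13.5,-29,5]},{"gripper":9.4,"xyz":[-13.5,-29,5]},{"gripper":9.4,"xyz":[-13.5,-29,5]},{"gripper":9.4,"xyz":[-13.5,-29,5]},{"gripper":9.4,"xyz":[-13.5,-29,5]},{"gripper":9.4,"xyz":[-13.5,-29,5]},{"gripper":9.4,"xyz":[-13.5,-29,5]}]'
```

```text
validation failed for argument at $[0]...
```

Twist is required in each row.

```bash
python3 -m jog '[{"gripper":9.4,"xyz":[-13.5,-29,5],"twist":0},{"gripper":9.4,"xyz":[-13.5,-29,5],"twist":0},{"gripper":9.4,"xyz":[-13.5,-29,5],"twist":0},{"gripper":9.4,"xyz":[-13.5,-29,5],"twist":0},{"gripper":9.4,"xyz":[-13.5,-29,5],"twist":0},{"gripper":9.4,"xyz":[-13.5,-29,5],"twist":0},{"gripper":9.4,"xyz":[-13.5,-29,5],"twist":0}]'
python3 - <<'E'
from h import *
d=snapshot("wrist")
crop(d,"w1.png",0,512,0,384,1.5,[circ(.564,-.311,.008,.031),circ(.564,-.311,.008,.010)])
print(rel(.564,-.311,.003))
E
```

```text
time: 2.48
ee_pos: [0.5624, -0.3054, 0.1186]
eef_rot: [-0.001, -3.14, -0.003]
ft_force: [-0.3, 0.3, -0.8]
width: 0.0938
[-0.2  -0.68 11.61]
```

View pics/w1.png

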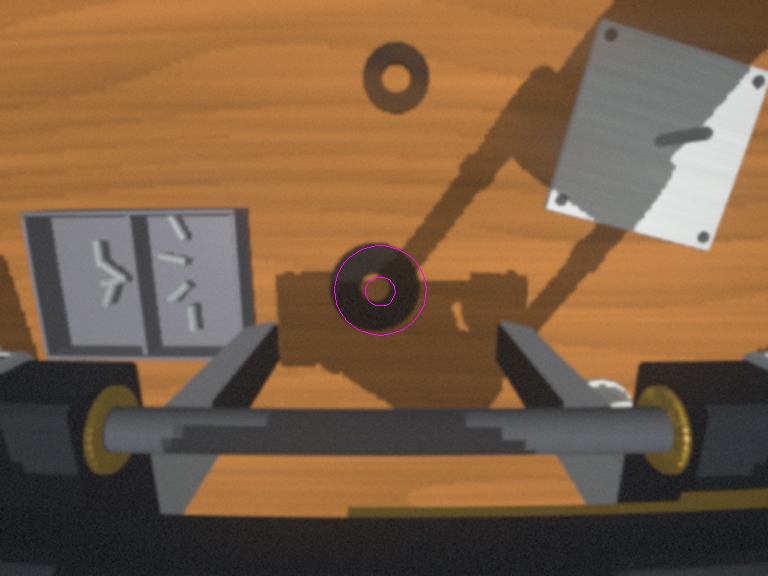

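Run:
```python
from h import *
d=snapshot("wrist")
c=lambda u,v:(u/1.5-.5+.33,v/1.5-.5+.33)
print(at(d,*c(375.5,288),.008),at(d,*c(396,77),.008),at(d,*c(660,140),.006),at(d,*c(708,131),.052))
```

```text
[ 0.56211714 -0.31257239  0.008     ] [ 0.42895376 -0.29936266  0.008     ] [ 0.46406101 -0.12794885  0.006     ] [ 0.46357173 -0.12890528  0.052     ]
```

```bash
python3 -m jog '[{"gripper":9.4,"xyz":[0,-0.7,8],"twist":0},{"gripper":9.4,"xyz":[0,-0.7,8],"twist":0},{"gripper":9.4,"xyz":[0,-0.7,8],"twist":0}]'
python3 - <<'E'
from h import *
print(rel(.563,-.312,.002))
E
```

```text
time: 2.95
ee_pos: [0.562, -0.3109, 0.0389]
eef_rot: [0.002, -3.139, -0.003]
ft_force: [0.0, -0.1, 0.8]
width: 0.0942
[-0.11 -0.11  3.68]
```

```bash
python3 -m jog '[{"gripper":9.4,"xyz":[-0.1,-0.1,3.6],"twist":0},{"gripper":9.4,"xyz":[-0.1,-0.1,3.6],"twist":0},{"gripper":5.5,"xyz":[-0.1,-0.1,3.6],"twist":0},{"gripper":5.5,"xyz":[-0.1,-0.1,3.6],"twist":0},{"gripper":5.5,"xyz":[-0.1,-0.1,3.6],"twist":0},{"gripper":5.5,"xyz":[-0.1,-0.1,3.6],"twist":0},{"gripper":5.5,"xyz":[-0.1,-0.1,3.6],"twist":0}]'
```

```text
time: 3.82
ee_pos: [0.5642, -0.3138, 0.0042]
eef_rot: [-0.0, 3.14, -0.001]
ft_force: [0.2, 0.9, 4.6]
width: 0.0605
```

```bash
python3 -m jog '[{"gripper":5.5,"xyz":[0,0,-4],"twist":0},{"gripper":5.5,"xyz":[0,0,-10],"twist":0},{"gripper":5.5,"xyz":[2,4,-10],"twist":0},{"gripper":5.5,"xyz":[4,8,-10],"twist":0},{"gripper":5.5,"xyz":[7,12,-10],"twist":0},{"gripper":5.5,"xyz":[9.2,16,-10],"twist":0},{"gripper":5.5,"xyz":[9.8,18.5,-10],"twist":0},{"gripper":5.5,"xyz":[9.8,18.5,-10],"twist":0},{"gripper":5.5,"xyz":[9.8,18.5,-10],"twist":0}]'
python3 - <<'E'
from h import *
for n in("wrist","side","top"):
    d=snapshot(n)
    if n=="wrist": crop(d,"w2.png",0,512,0,384,1.5)
    if n=="side": crop(d,"s3.png",280,420,100,250,4)
    if n=="top": crop(d,"t3.png",240,400,190,340,4)
for i in range(4): print(r.read_state()["ee_pos"].round(4),r.read_state()["width"])
E
```

```text
time: 4.95
ee_pos: [0.4665, -0.1294, 0.1034]
eef_rot: [-0.001, 3.141, -0.001]
ft_force: [0.3, -0.0, 0.1]
width: 0.0608
[ 0.4663 -0.1296  0.1032] 0.061086760538663645
[ 0.4663 -0.1296  0.1032] 0.061086760538663645
[ 0.4663 -0.1296  0.1032] 0.061086760538663645
[ 0.4663 -0.1296  0.1032] 0.061086760538663645
```

View pics/w2.png

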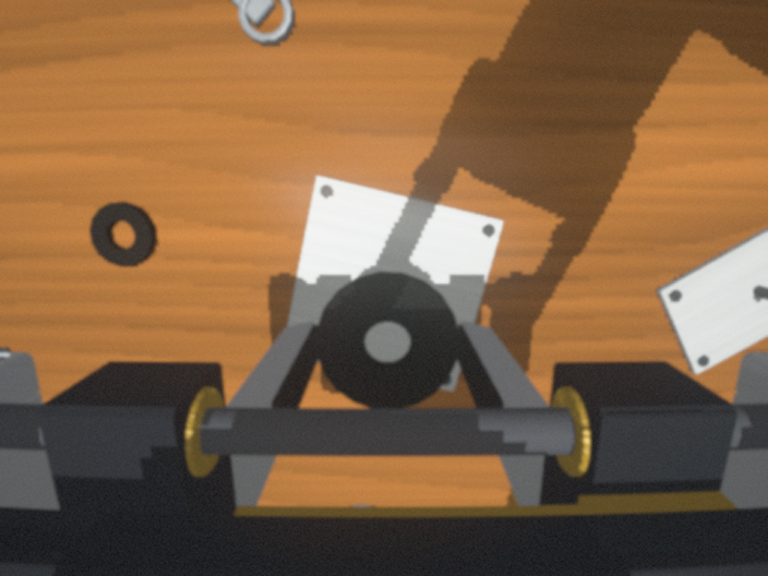

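View pics/s3.png

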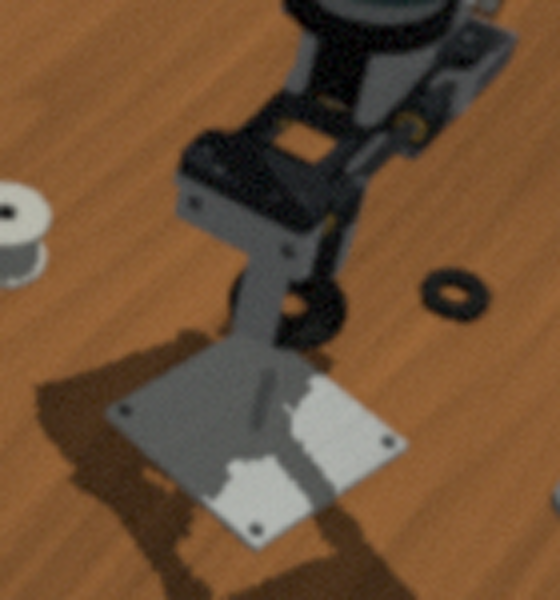

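View pics/t3.png

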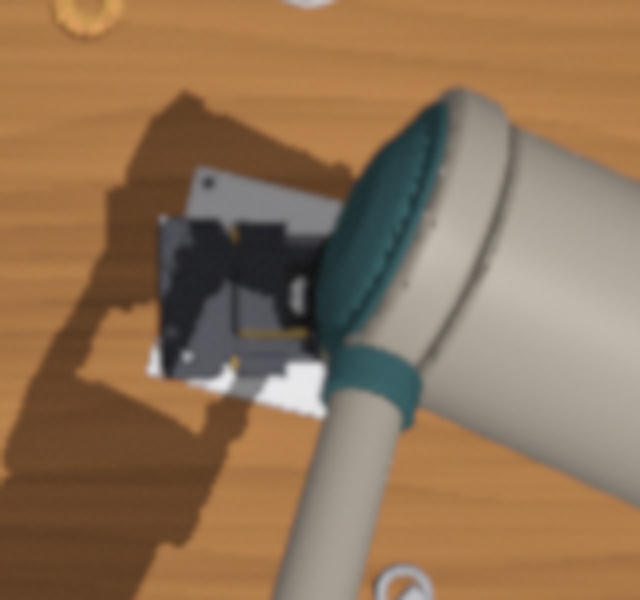

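Run:
```python
from h import *
d=snapshot("wrist")
c=lambda u,v:(u/1.5-.5+.33,v/1.5-.5+.33)
print(at(d,*c(388,340),.107),at(d,*c(388,342),.107)); print(rel(.4655,-.1283,.10))
```

```text
[ 0.46230455 -0.1297685   0.107     ] [ 0.4631921  -0.12976819  0.107     ]
[0.07 0.12 0.31]
```

```bash
python3 -m jog '[{"gripper":5.5,"xyz":[-0.1,0.1,3],"twist":0},{"gripper":5.5,"xyz":[-0.1,0.1,5],"twist":0},{"gripper":5.5,"xyz":[-0.1,0.1,7],"twist":0},{"gripper":5.5,"xyz":[-0.1,0.1,8.5],"twist":0},{"gripper":5.5,"xyz":[-0.1,0.1,9],"twist":0},{"gripper":5.5,"xyz":[-0.1,0.1,9.2],"twist":0},{"gripper":5.5,"xyz":[-0.1,0.1,9.2],"twist":0}]'
python3 - <<'E'
from h import *
d=snapshot("side");crop(d,"s4.png",280,420,100,250,4)
print(r.read_state()["ee_pos"])
E
```

```text
time: 6.02
ee_pos: [0.4671, -0.1279, 0.0116]
eef_rot: [-0.0, 3.141, -0.0]
ft_force: [0.5, 0.7, -0.7]
width: 0.0605
[ 0.46718783 -0.12781596  0.0117742 ]
```

View pics/s4.png

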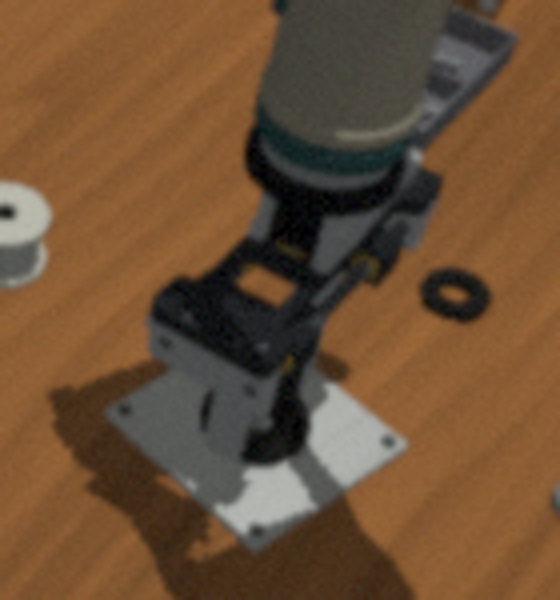

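Pad is around the post, about 1 mm above the plate. Release and lift, then head for the small pad.

```bash
python3 -m jog '[{"gripper":5.5,"xyz":[0,0,0.1],"twist":0},{"gripper":8.5,"xyz":[0,0,0.1],"twist":0},{"gripper":8.5,"xyz":[0,0,0.1],"twist":0},{"gripper":8.5,"xyz":[0,0,0.1],"twist":0},{"gripper":8.5,"xyz":[0,0,-5],"twist":0},{"gripper":8.5,"xyz":[0,0,-9],"twist":0},{"gripper":8.5,"xyz":[2.5,-9,-8],"twist":0},{"gripper":8.0,"xyz":[3.7,-15,-8],"twist":0},{"gripper":8,"xyz":[3.7,-17,-8],"twist":0},{"gripper":8.0,"xyz":[3.7,-17,-8],"twist":0}]'
python3 - <<'E'
from h import *
d=snapshot("wrist");crop(d,"w3.png",0,512,0,384,1.5,[circ(.4295,-.298,.008,.021),circ(.466,-.128,.014,.031)])
print(rel(.4295,-.298,.002))
E
```

```text
time: 7.32
ee_pos: [0.4296, -0.3011, 0.0912]
eef_rot: [0.006, 3.141, -0.002]
ft_force: [1.9, 0.7, -0.6]
width: 0.0801
[-0.01  0.06  8.9 ]
```

View pics/w3.png

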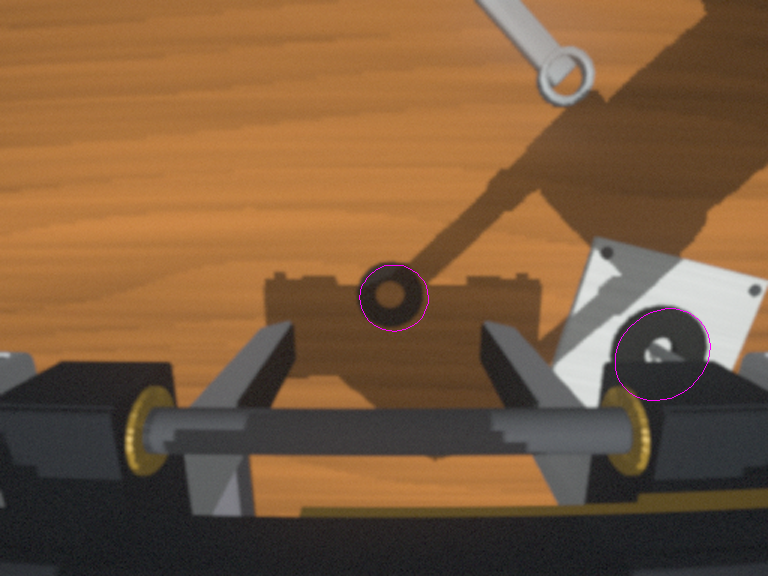

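```bash
python3 -m jog '[{"gripper":8,"xyz":[0.1,-0.1,5],"twist":0},{"gripper":8,"xyz":[0.1,-0.1,8],"twist":0},{"gripper":8,"xyz":[0.1,-0.1,8.9],"twist":0},{"gripper":8,"xyz":[0.1,-0.1,8.9],"twist":0},{"gripper":3.5,"xyz":[0.1,-0.1,8.9],"twist":0},{"gripper":3.5,"xyz":[0.1,-0.1,8.9],"twist":0},{"gripper":3.5,"xyz":[0.1,-0.1,8.9],"twist":0},{"gripper":3.5,"xyz":[0.1,-0.1,8.9],"twist":0},{"gripper":3.5,"xyz":[0.1,-0.1,8.9],"twist":0}]'
python3 - <<'E'
from h import *
print(r.read_state()["ee_pos"],rel(.466,.121,.10),r.read_state()["width"])
E
```

```text
time: 8.5
ee_pos: [0.4289, -0.2988, 0.0026]
eef_rot: [-0.001, 3.141, -0.0]
ft_force: [-0.3, -0.4, 2.6]
width: 0.0408
[ 0.4289075  -0.29875534  0.00257909] [-3.73 41.97 -9.75] 0.040840039955147824
```

```bash
python3 -m jog '[{"gripper":3.5,"xyz":[0,0,-5],"twist":0},{"gripper":3.5,"xyz":[0,0,-10],"twist":0},{"gripper":3.5,"xyz":[-3.7,42,-10],"twist":0},{"gripper":3.5,"xyz":[-3.7,42,-10],"twist":0},{"gripper":3.5,"xyz":[-3.7,42,-10],"twist":0},{"gripper":3.5,"xyz":[-3.7,42,-10],"twist":0},{"gripper":3.5,"xyz":[-3.7,42,-10],"twist":0},{"gripper":3.5,"xyz":[-3.7,42,-10],"twist":0},{"gripper":3.5,"xyz":[-3.7,42,-10],"twist":0},{"gripper":3.5,"xyz":[-3.7,42,-10],"twist":0}]'
python3 - <<'E'
from h import *
d=snapshot("wrist");crop(d,"w4.png",0,512,0,384,1.5)
print(rel(.466,.121,.10))
E
```

```text
time: 9.75
ee_pos: [0.4655, 0.1242, 0.1022]
eef_rot: [-0.009, 3.141, 0.001]
ft_force: [0.3, -1.3, -0.6]
width: 0.0406
[-0.07 -0.14  0.21]
```

View pics/w4.png

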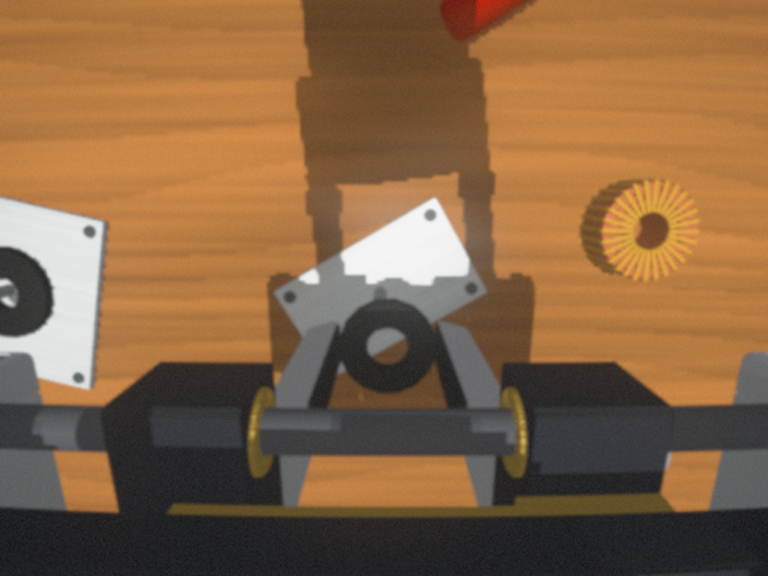

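Run:
```python
from h import *
d=snapshot("wrist")
c=lambda u,v:(u/1.5-.5+.33,v/1.5-.5+.33)
print(at(d,*c(380,295),.040).round(4),at(d,*c(388,346),.108).round(4),r.read_state()["ee_pos"])
a=at(d,*c(486,290),.006);b=at(d,*c(275,291),.006);print(a,b,(a+b)/2)
print("trafo",at(d,*c(651,230),.030))
```

```text
[0.4582 0.1178 0.04  ] [0.4632 0.1223 0.108 ] [0.46528652 0.12133742 0.10213626]
[0.46296389 0.18542939 0.006     ] [0.46422761 0.04961156 0.006     ] [0.46359575 0.11752047 0.006     ]
trafo [0.42127285 0.27434631 0.03      ]
```

Run:
```python
from h import *
s=snapshot("side");crop(s,"s5.png",220,330,200,320,5)
d=snapshot("wrist");crop(d,"w5.png",150,350,110,270,4)
```

```text
(no output)
```

View pics/w5.png

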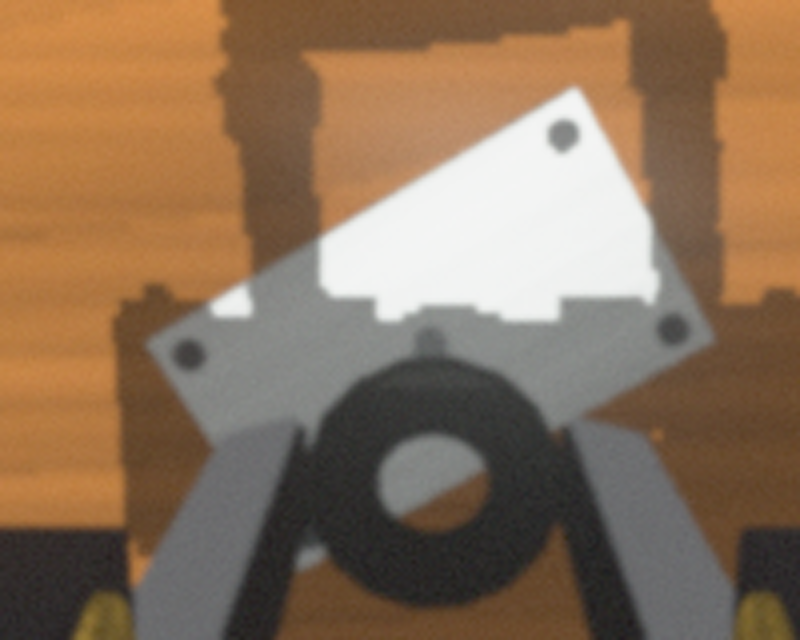

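View pics/s5.png

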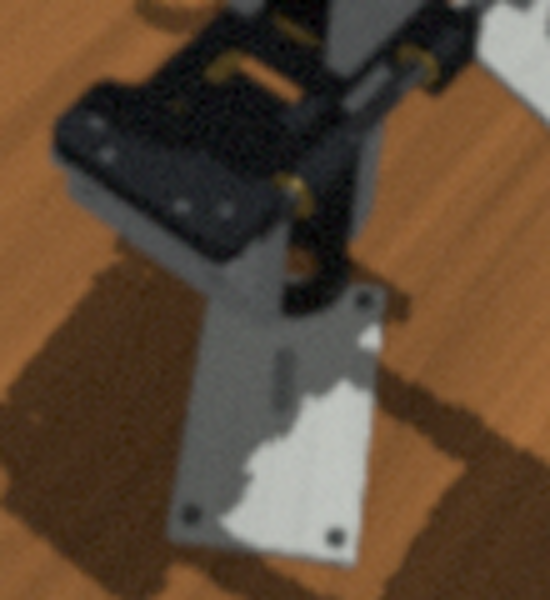

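Run:
```python
from h import *
d=snapshot("wrist")
c=lambda u,v:(u/4+150-.375,v/4+110-.375)
print(at(d,*c(430.5,341.5),.006).round(4),at(d,*c(430,335),.006),at(d,*c(435,483),.108).round(4),at(d,*c(435,483),.108).round(4),r.read_state()["ee_pos"],r.read_state()["eef_rot"])
print(proj(d,[.466,.121,.006])*4-[600,440],proj(d,[.466,.121,.044])*4-[600,440],proj(d,[.466,.121,.108])*4-[600,440])
```

```text
[0.4651 0.1191 0.006 ] [0.46353583 0.11895507 0.006     ] [0.4632 0.1201 0.108 ] [0.4632 0.1201 0.108 ] [0.46545038 0.12012687 0.10220272] [-2.09507558e-03 -3.14110468e+00  6.65907451e-04]
[436.98850469 343.44463842] [437.6335573  386.58305587] [439.30335555 498.4619709 ]
```

```bash
python3 -m jog '[{"gripper":3.5,"xyz":[-0.1,0,3],"twist":0},{"gripper":3.5,"xyz":[-0.1,0,5],"twist":0},{"gripper":3.5,"xyz":[-0.1,0,7],"twist":0},{"gripper":3.5,"xyz":[-0.1,0,8.5],"twist":0},{"gripper":3.5,"xyz":[-0.1,0,9.2],"twist":0},{"gripper":3.5,"xyz":[-0.1,0,9.3],"twist":0},{"gripper":3.5,"xyz":[-0.1,0,9.3],"twist":0}]'
python3 - <<'E'
from h import *
d=snapshot("side");crop(d,"s6.png",220,330,200,320,5)
print(r.read_state()["ee_pos"])
E
```

```text
time: 10.88
ee_pos: [0.4671, 0.1212, 0.0098]
eef_rot: [0.0, 3.141, 0.0]
ft_force: [0.3, 0.6, 0.4]
width: 0.0404
[0.4671957  0.12131571 0.00990105]
```

View pics/s6.png

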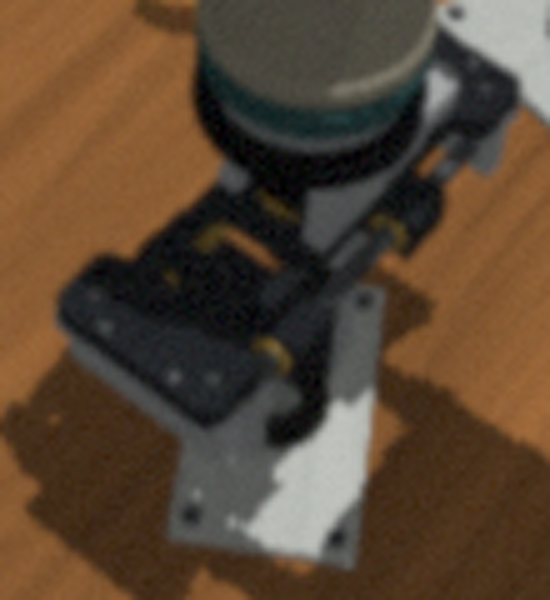

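```bash
python3 -m jog '[{"gripper":6.5,"xyz":[0,0,0.1],"twist":0},{"gripper":6.5,"xyz":[0,0,0.1],"twist":0},{"gripper":6.5,"xyz":[0,0,0.1],"twist":0},{"gripper":9.4,"xyz":[0,0,-5],"twist":0},{"gripper":9.4,"xyz":[0,0,-10],"twist":0},{"gripper":9.4,"xyz":[2,6,-10],"twist":0},{"gripper":9.4,"xyz":[4.2,12,-10],"twist":0},{"gripper":9.4,"xyz":[4.2,15.6,-10],"twist":0},{"gripper":9.4,"xyz":[4.2,15.6,-10],"twist":0},{"gripper":9.4,"xyz":[4.2,15.6,-10],"twist":0}]'
python3 - <<'E'
from h import *
d=snapshot("wrist");crop(d,"w6.png",0,512,0,384,1.5,[circ(.4245,.277,.030,.029),circ(.466,.1203,.014,.021)])
print(rel(.4245,.277,.002))
E
```

```text
time: 12.18
ee_pos: [0.4242, 0.2768, 0.1091]
eef_rot: [0.002, -3.141, 0.002]
ft_force: [-0.2, 0.7, -0.0]
width: 0.0941
[-0.02  0.07 10.72]
```

View pics/w6.png

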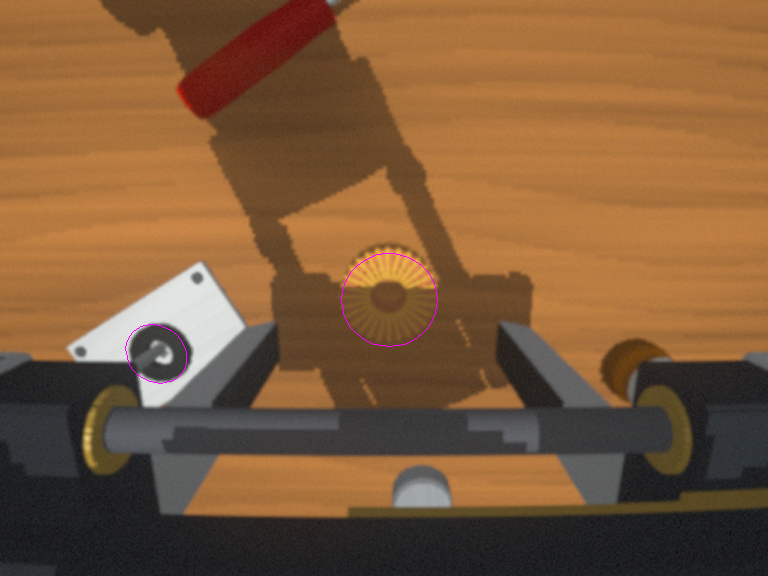

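```bash
python3 -m jog '[{"gripper":9.4,"xyz":[0,0,5],"twist":0},{"gripper":9.4,"xyz":[0,0,9],"twist":0},{"gripper":9.4,"xyz":[0,0,10.3],"twist":0},{"gripper":9.4,"xyz":[0,0,10.3],"twist":0},{"gripper":5,"xyz":[0,0,10.3],"twist":0},{"gripper":5,"xyz":[0,0,10.3],"twist":0},{"gripper":5,"xyz":[0,0,10.3],"twist":0},{"gripper":5,"xyz":[0,0,10.3],"twist":0},{"gripper":5,"xyz":[0,0,10.3],"twist":0},{"gripper":5,"xyz":[0,0,10.3],"twist":0}]'
python3 - <<'E'
from h import *
print(r.read_state()["ee_pos"],rel(.466,-.128,.11),r.read_state()["width"],r.read_state()["joint_positions"])
E
```

```text
time: 13.48
ee_pos: [0.4247, 0.2775, 0.0067]
eef_rot: [-0.001, 3.141, 0.0]
ft_force: [-0.6, -0.5, 5.3]
width: 0.0561
[0.42471053 0.27752317 0.00674641] [ -4.11 -40.55 -10.33] 0.056125736767540374 [ 4.41596327e-01  3.72695133e-01  1.92942575e+00 -4.68853712e-05
  8.38948762e-01 -1.12977800e+00]
```

```bash
python3 -m jog '[{"gripper":5,"xyz":[0,0,-1],"twist":0},{"gripper":5,"xyz":[0,0,-3],"twist":0},{"gripper":5,"xyz":[0,0,-6],"twist":0},{"gripper":5,"xyz":[0,0,-9],"twist":0},{"gripper":5,"xyz":[0,0,-10.5],"twist":0},{"gripper":5,"xyz":[0,-2,-10.5],"twist":0},{"gripper":5,"xyz":[-0.5,-6,-10.5],"twist":0},{"gripper":5,"xyz":[-1,-10,-10.5],"twist":0},{"gripper":5,"xyz":[-1.5,-14,-10.5],"twist":0},{"gripper":5,"xyz":[-2,-18,-10.5],"twist":0}]'
python3 - <<'E'
from h import *
d=snapshot("wrist");crop(d,"w7.png",0,512,0,384,1.5)
print(rel(.466,-.128,.11))
E
```

```text
time: 14.72
ee_pos: [0.4428, 0.095, 0.1098]
eef_rot: [0.0, -3.138, 0.001]
ft_force: [0.5, 0.3, -3.7]
width: 0.0564
[ -2.27 -21.85   0.1 ]
```

View pics/w7.png

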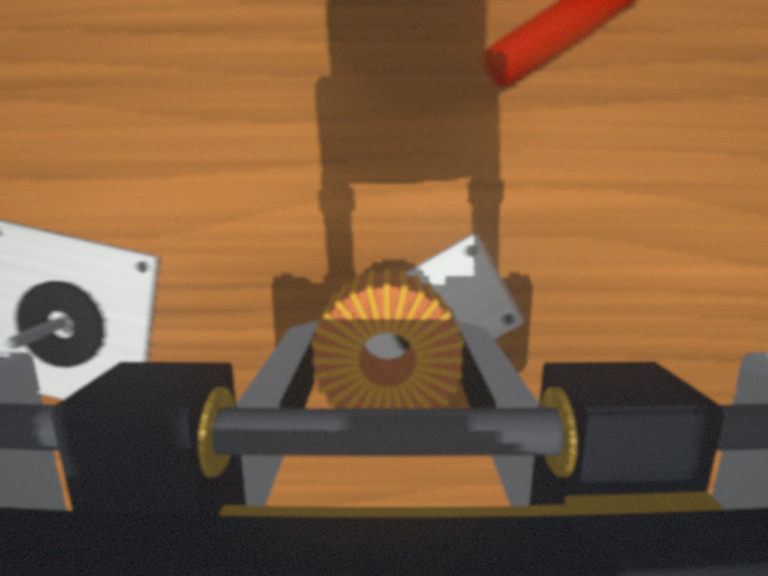

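```bash
python3 -m jog '[{"gripper":5,"xyz":[-0.5,-4,0],"twist":0},{"gripper":5,"xyz":[-1,-8,0],"twist":0},{"gripper":5,"xyz":[-1.4,-12,0],"twist":0},{"gripper":5,"xyz":[-1.8,-16,0],"twist":0},{"gripper":5,"xyz":[-2.1,-20,0],"twist":0},{"gripper":5,"xyz":[-2.1,-22,0],"twist":0},{"gripper":5,"xyz":[-2.1,-22.4,0],"twist":0},{"gripper":5,"xyz":[-2.1,-22.4,0],"twist":0},{"gripper":5,"xyz":[-2.1,-22.4,0],"twist":0}]'
python3 - <<'E'
from h import *
d=snapshot("wrist");crop(d,"w8.png",130,390,100,300,3)
s=snapshot("side");crop(s,"s8.png",280,420,100,250,4)
print(rel(.466,-.128,.11),r.read_state()["ee_pos"])
E
```

```text
time: 15.9
ee_pos: [0.4651, -0.1256, 0.111]
eef_rot: [0.002, -3.141, -0.001]
ft_force: [0.0, 0.6, -2.9]
width: 0.0563
[-0.05 -0.23  0.12] [ 0.46550608 -0.12568032  0.11123343]
```

View pics/w8.png

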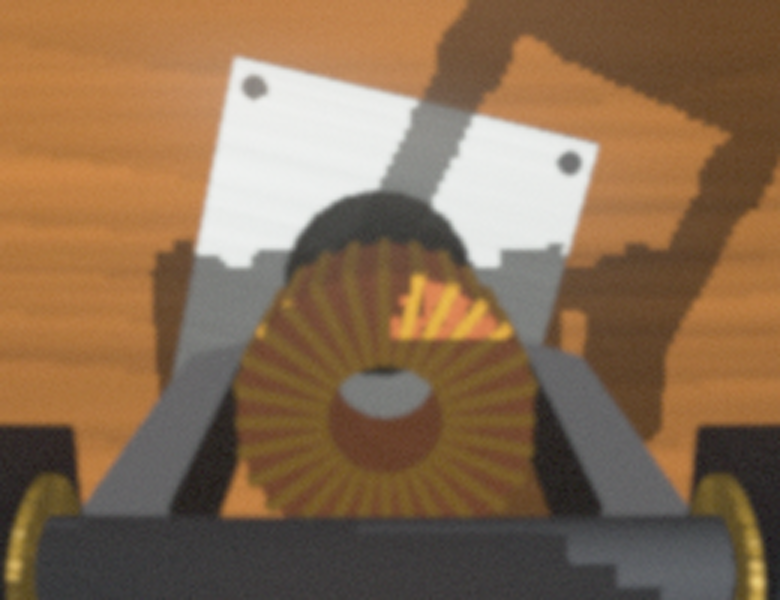

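View pics/s8.png

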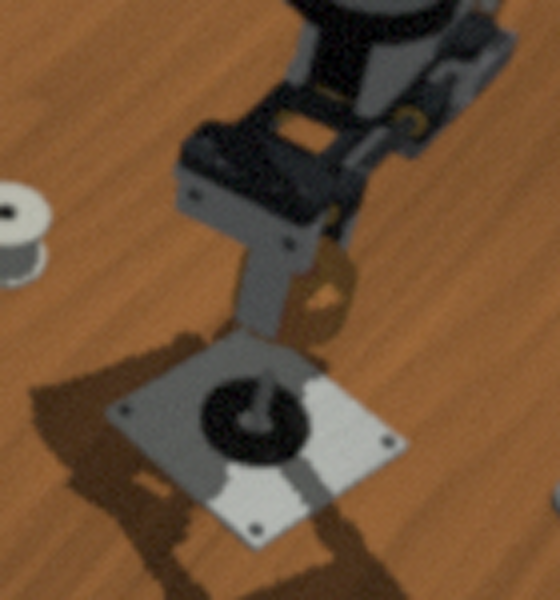

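Run:
```python
from h import *
d=snapshot("wrist");s=snapshot("side")
c=lambda u,v:(u/3+130-.33,v/3+100-.33)
print("trafo",at(d,*c(385,418),.1345).round(4))
print("pad top edge",at(d,*c(378,190),.014).round(4),"L/R", at(d,*c(286,280),.014).round(4))
# plate corners
for p in((234,57),(598,145)): print(at(d,*c(*p),.006).round(4))
k=lambda u,v:(u/4+280-.375,v/4+100-.375)
print("side pad",at(s,*k(255,421),.014).round(4),"post tip",at(s,*k(268,373),.052).round(4),r.read_state()["ee_pos"])
```

```text
trafo [ 0.462  -0.1261  0.1345]
pad top edge [ 0.4345 -0.1283  0.014 ] L/R [ 0.4636 -0.158   0.014 ]
[ 0.3935 -0.1737  0.006 ]
[ 0.4208 -0.0577  0.006 ]
side pad [ 0.4659 -0.1242  0.014 ] post tip [ 0.4664 -0.1261  0.052 ] [ 0.46571226 -0.12588205  0.11136576]
```

```bash
python3 -m jog '[{"gripper":5,"xyz":[-0.1,-0.2,1],"twist":0},{"gripper":5,"xyz":[-0.1,-0.2,3],"twist":0},{"gripper":5,"xyz":[-0.1,-0.2,4.5],"twist":0},{"gripper":5,"xyz":[-0.1,-0.2,6],"twist":0},{"gripper":5,"xyz":[-0.1,-0.2,7.5],"twist":0},{"gripper":5,"xyz":[-0.1,-0.2,8.5],"twist":0},{"gripper":5,"xyz":[-0.1,-0.2,8.9],"twist":0},{"gripper":5,"xyz":[-0.1,-0.2,9.0],"twist":0},{"gripper":5,"xyz":[-0.1,-0.2,9.0],"twist":0}]'
python3 - <<'E'
from h import *
s=snapshot("side");crop(s,"s9.png",280,420,100,250,4)
print(r.read_state()["ee_pos"],r.read_state()["ft_force"])
E
```

```text
time: 17.23
ee_pos: [0.4671, -0.1287, 0.0216]
eef_rot: [-0.001, 3.141, -0.0]
ft_force: [0.4, 0.0, -3.6]
width: 0.0563
[ 0.4671229  -0.12870215  0.02171131] [ 0.06638354 -0.22020139 -3.34454146]
```

View pics/s9.png

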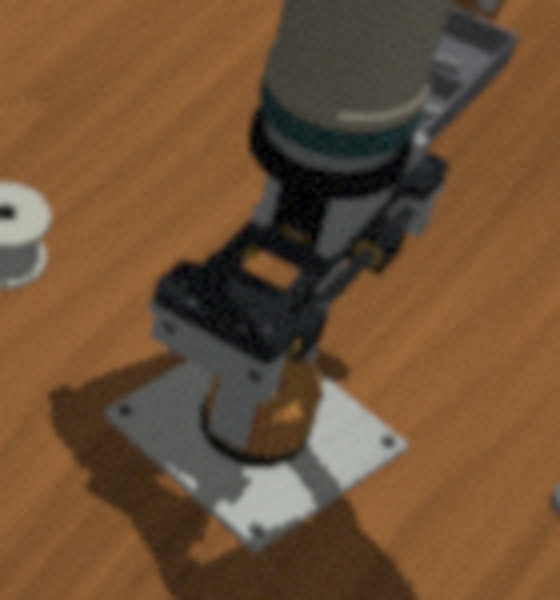

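```bash
python3 -m jog '[{"gripper":5,"xyz":[0,0,0.1],"twist":0},{"gripper":5,"xyz":[0,0,0.15],"twist":0},{"gripper":5,"xyz":[0,0,0.15],"twist":0}]'
```

```text
time: 17.65
ee_pos: [0.4671, -0.1287, 0.0207]
eef_rot: [-0.001, 3.14, -0.001]
ft_force: [-1.0, 0.4, 6.0]
width: 0.0566
```

```bash
python3 -m jog '[{"gripper":7.8,"xyz":[0,0,0],"twist":0},{"gripper":7.8,"xyz":[0,0,0],"twist":0},{"gripper":7.8,"xyz":[0,0,0],"twist":0},{"gripper":7.8,"xyz":[0,0,-5],"twist":0},{"gripper":7,"xyz":[0,0,-9],"twist":0},{"gripper":7,"xyz":[-5,3,-9],"twist":0},{"gripper":7,"xyz":[-10,6,-9],"twist":0},{"gripper":7,"xyz":[-15,10,-9],"twist":0},{"gripper":7,"xyz":[-16.4,11,-9],"twist":0},{"gripper":7,"xyz":[-16.4,11,-9],"twist":0}]'
python3 - <<'E'
from h import *
d=snapshot("wrist");crop(d,"w9.png",0,512,0,384,1.5,[circ(.6313,-.0185,.020,.020)])
s=snapshot("side");crop(s,"s10.png",230,420,100,250,4)
print(rel(.6313,-.0185,.002))
E
```

```text
time: 18.9
ee_pos: [0.6305, -0.018, 0.109]
eef_rot: [0.003, -3.14, 0.0]
ft_force: [-1.0, -0.3, -0.5]
width: 0.0703
[-0.26  0.08 10.74]
```

View pics/w9.png

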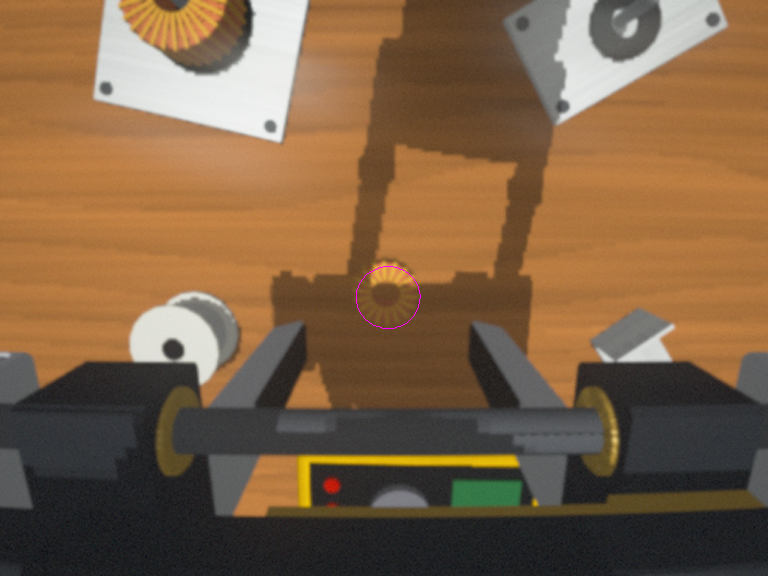

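View pics/s10.png

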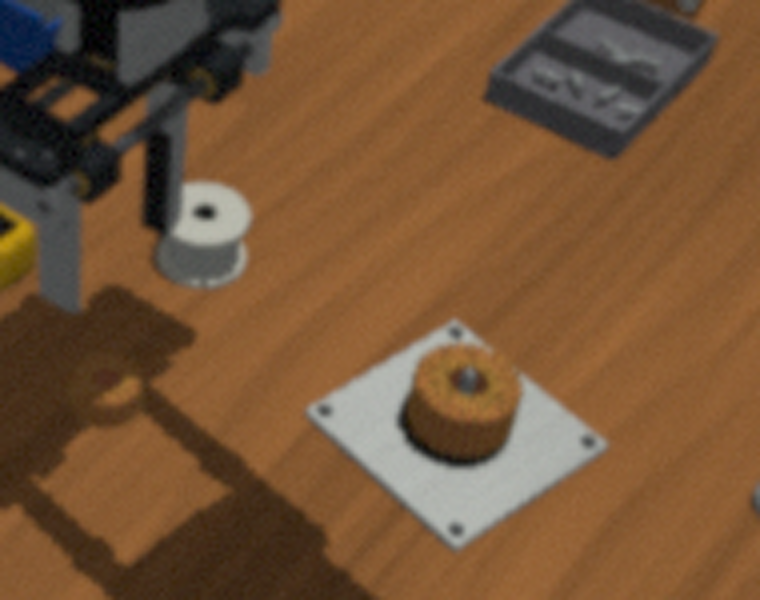

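```bash
python3 -m jog '[{"gripper":7,"xyz":[-0.15,0,5],"twist":0},{"gripper":7,"xyz":[-0.15,0,9],"twist":0},{"gripper":7,"xyz":[-0.15,0,10.4],"twist":0},{"gripper":7,"xyz":[-0.15,0,10.4],"twist":0},{"gripper":3,"xyz":[-0.15,0,10.4],"twist":0},{"gripper":3,"xyz":[-0.15,0,10.4],"twist":0},{"gripper":3,"xyz":[-0.15,0,10.4],"twist":0},{"gripper":3,"xyz":[-0.15,0,10.4],"twist":0},{"gripper":3,"xyz":[-0.15,0,10.4],"twist":0}]'
python3 - <<'E'
from h import *
print(r.read_state()["ee_pos"],rel(.4662,.1203,.105))
E
```

```text
time: 20.12
ee_pos: [0.6326, -0.0185, 0.0066]
eef_rot: [-0.001, 3.14, -0.0]
ft_force: [-0.7, 0.1, 4.7]
width: 0.0386
[ 0.63263415 -0.01850304  0.00660142] [16.62 13.89 -9.86]
```

```bash
python3 -m jog '[{"gripper":3,"xyz":[0,0,-4],"twist":0},{"gripper":3,"xyz":[0,0,-10],"twist":0},{"gripper":3,"xyz":[4,3,-10],"twist":0},{"gripper":3,"xyz":[8,7,-10],"twist":0},{"gripper":3,"xyz":[12,10,-10],"twist":0},{"gripper":3,"xyz":[15.6,13,-10],"twist":0},{"gripper":3,"xyz":[16.6,13.9,-10],"twist":0},{"gripper":3,"xyz":[16.6,13.9,-10],"twist":0},{"gripper":3,"xyz":[16.6,13.9,-10],"twist":0},{"gripper":3,"xyz":[16.6,13.9,-10],"twist":0}]'
python3 - <<'E'
from h import *
d=snapshot("wrist");crop(d,"w10.png",130,390,100,300,3)
s=snapshot("side");crop(s,"s11.png",220,330,200,320,5)
print(rel(.4662,.1203,.10),r.read_state()["ee_pos"])
E
```

```text
time: 21.38
ee_pos: [0.4674, 0.1197, 0.1057]
eef_rot: [0.001, 3.141, -0.0]
ft_force: [0.3, 0.8, -0.2]
width: 0.0389
[0.07 0.05 0.56] [0.46693304 0.1198314  0.10564679]
```

View pics/w10.png

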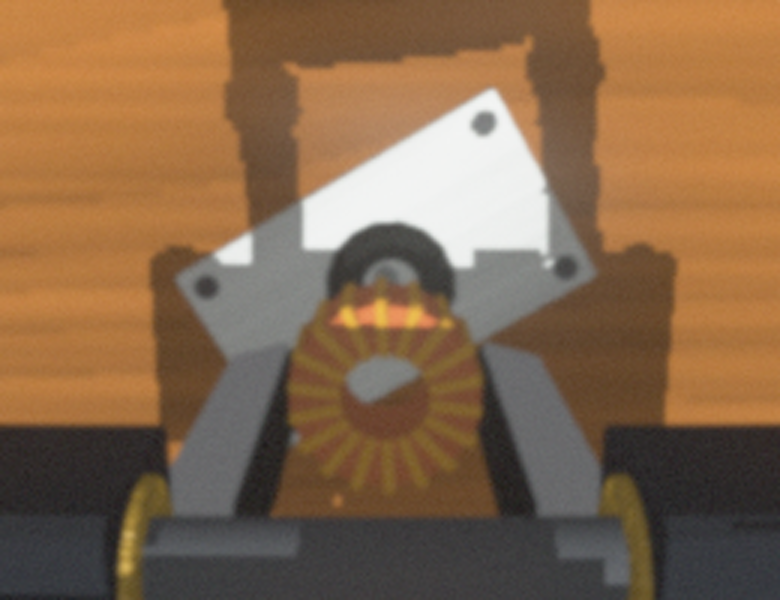

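View pics/s11.png

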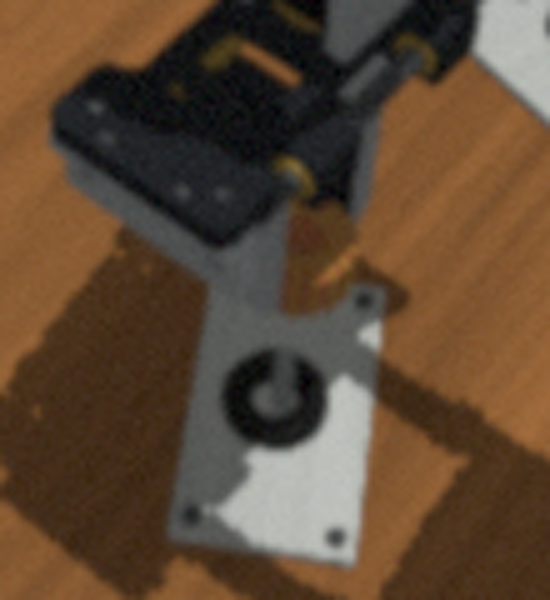

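Run:
```python
from h import *
d=snapshot("wrist");s=snapshot("side")
c=lambda u,v:(u/3+130-.33,v/3+100-.33)
print("choke",at(d,*c(386,391),.119).round(4),"plate",at(d,*c(386,274.5),.006).round(4),"pad",at(d,*c(391,285),.014).round(4))
k=lambda u,v:(u/5+220-.4,v/5+200-.4)
print("side pad",at(s,*k(275,398),.014).round(4),"post tip",at(s,*k(285,352),.044).round(4))
```

```text
choke [0.4617 0.1196 0.119 ] plate [0.4638 0.1197 0.006 ] pad [0.4654 0.1213 0.014 ]
side pad [0.4675 0.1237 0.014 ] post tip [0.4668 0.1208 0.044 ]
```

```bash
python3 -m jog '[{"gripper":3,"xyz":[-0.1,0,2],"twist":0},{"gripper":3,"xyz":[-0.1,0,4],"twist":0},{"gripper":3,"xyz":[-0.1,0,6],"twist":0},{"gripper":3,"xyz":[-0.1,0,7.5],"twist":0},{"gripper":3,"xyz":[-0.1,0,8.3],"twist":0},{"gripper":3,"xyz":[-0.1,0,8.5],"twist":0},{"gripper":3,"xyz":[-0.1,0,8.5],"twist":0},{"gripper":3,"xyz":[-0.1,0,8.5],"twist":0}]'
```

```text
time: 22.58
ee_pos: [0.4676, 0.1205, 0.0214]
eef_rot: [-0.001, 3.14, 0.0]
ft_force: [-0.3, -0.6, -1.0]
width: 0.0384
```

```bash
python3 -m jog '[{"gripper":3,"xyz":[0,0,0.1],"twist":0},{"gripper":6,"xyz":[0,0,0.1],"twist":0},{"gripper":6,"xyz":[0,0,0.1],"twist":0},{"gripper":6,"xyz":[0,0,0.1],"twist":0},{"gripper":6,"xyz":[0,0,-5],"twist":0},{"gripper":7,"xyz":[0,0,-9],"twist":0},{"gripper":7.5,"xyz":[-4,6,-9],"twist":0},{"gripper":7.5,"xyz":[-8,11,-9],"twist":0},{"gripper":7.5,"xyz":[-11,16,-9],"twist":0},{"gripper":7.5,"xyz":[-11.5,18,-9],"twist":0}]'
python3 -m jog '[{"gripper":7.5,"xyz":[0,0,0],"twist":0},{"gripper":7.5,"xyz":[0,0,0],"twist":0}]'
python3 - <<'E'
from h import *
d=snapshot("wrist");crop(d,"w11.png",0,512,0,384,1.5,[circ(.582,.301,.020,.022)])
s=snapshot("side");crop(s,"s12.png",150,330,180,330,4)
print(rel(.582,.301,.002))
E
```

```text
time: 23.82
ee_pos: [0.5839, 0.3033, 0.1102]
eef_rot: [-0.003, 3.14, 0.001]
ft_force: [-1.2, -0.8, -0.9]
width: 0.075
time: 24.08
ee_pos: [0.5812, 0.2995, 0.1104]
eef_rot: [0.001, -3.14, 0.002]
ft_force: [-0.1, -1.1, -0.9]
width: 0.0749
[-0.07  0.19 10.89]
```

View pics/w11.png

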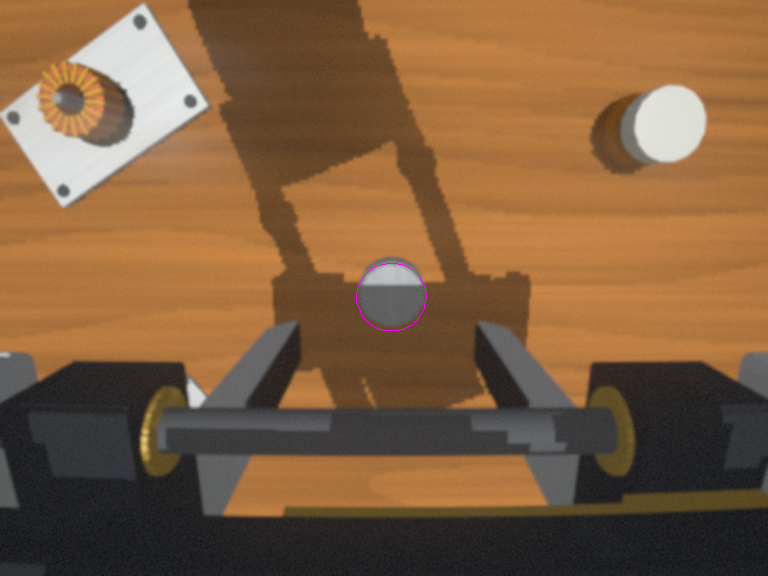

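View pics/s12.png

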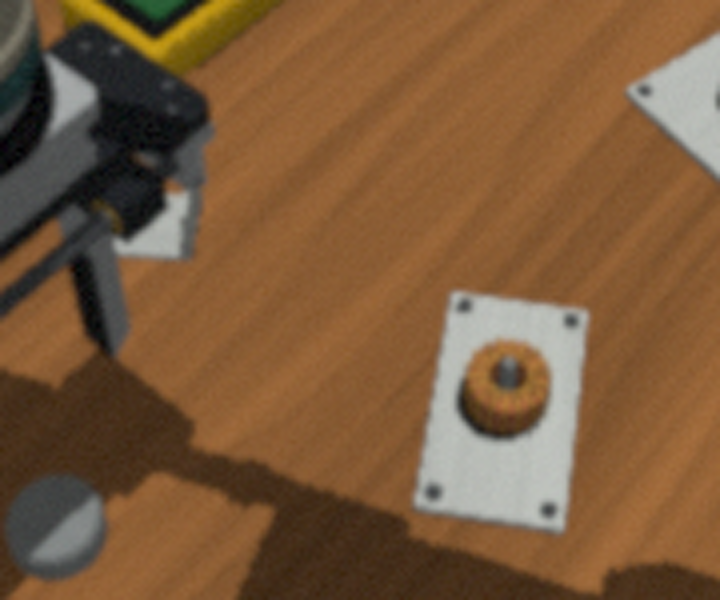

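```bash
python3 -m jog '[{"gripper":7.5,"xyz":[0,0.2,5],"twist":0},{"gripper":7.5,"xyz":[0,0.2,9],"twist":0},{"gripper":7.5,"xyz":[0,0.2,10.4],"twist":0},{"gripper":7.5,"xyz":[0,0.2,10.4],"twist":0},{"gripper":3.5,"xyz":[0,0.2,10.4],"twist":0},{"gripper":3.5,"xyz":[0,0.2,10.4],"twist":0},{"gripper":3.5,"xyz":[0,0.2,10.4],"twist":0},{"gripper":3.5,"xyz":[0,0.2,10.4],"twist":0},{"gripper":3.5,"xyz":[0,0.2,10.4],"twist":0}]'
python3 - <<'E'
from h import *
print(r.read_state()["ee_pos"],rel(.466,-.128,.13))
E
```

```text
time: 25.3
ee_pos: [0.5824, 0.3027, 0.0076]
eef_rot: [-0.001, 3.141, 0.001]
ft_force: [0.6, -0.9, 4.5]
width: 0.0424
[0.58241509 0.30265119 0.00758052] [ 11.65 -43.05 -12.27]
```

```bash
python3 -m jog '[{"gripper":3.5,"xyz":[0,0,-4],"twist":0},{"gripper":3.5,"xyz":[0,0,-9],"twist":0},{"gripper":3.5,"xyz":[0,0,-12],"twist":0},{"gripper":3.5,"xyz":[2,-5,-12],"twist":0},{"gripper":3.5,"xyz":[4,-10,-12],"twist":0},{"gripper":3.5,"xyz":[6,-15,-12],"twist":0},{"gripper":3.5,"xyz":[8,-20,-12],"twist":0},{"gripper":3.5,"xyz":[9,-25,-12],"twist":0},{"gripper":3.5,"xyz":[10,-30,-12],"twist":0},{"gripper":3.5,"xyz":[11,-35,-12],"twist":0}]'
python3 -m jog '[{"gripper":3.5,"xyz":[0.4,-5,0],"twist":0},{"gripper":3.5,"xyz":[0.6,-8,0],"twist":0},{"gripper":3.5,"xyz":[0.6,-8,0],"twist":0},{"gripper":3.5,"xyz":[0.6,-8,0],"twist":0},{"gripper":3.5,"xyz":[0.6,-8,0],"twist":0}]'
python3 - <<'E'
from h import *
d=snapshot("wrist");crop(d,"w12.png",130,390,100,300,3)
s=snapshot("side");crop(s,"s13.png",280,420,100,250,4)
print(rel(.466,-.128,.13),r.read_state()["ee_pos"])
E
```

```text
time: 26.55
ee_pos: [0.4715, -0.0489, 0.1267]
eef_rot: [-0.001, 3.141, 0.0]
ft_force: [0.2, 0.3, -1.1]
width: 0.042
time: 27.18
ee_pos: [0.4661, -0.1262, 0.1267]
eef_rot: [0.003, -3.141, -0.001]
ft_force: [-0.2, 0.1, 0.4]
width: 0.0421
[ 0.02 -0.16 -0.32] [ 0.46624511 -0.12644216  0.12678575]
```

View pics/w12.png

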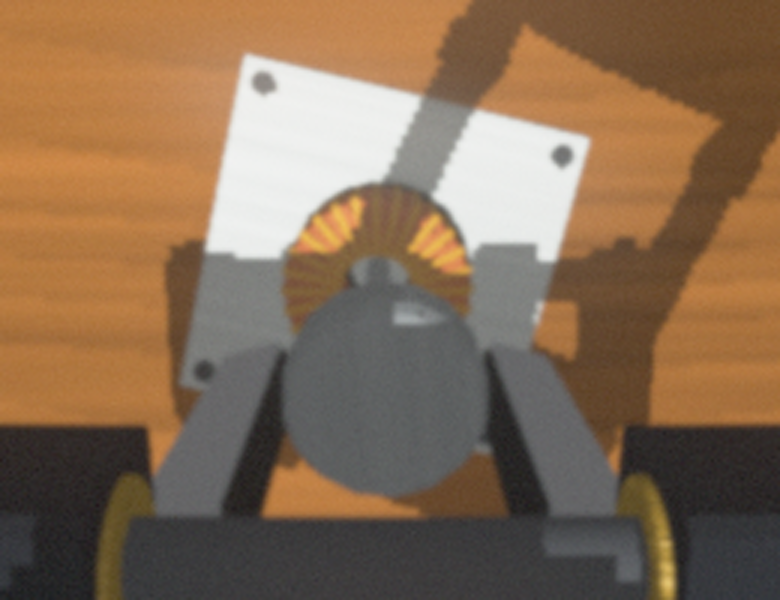

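View pics/s13.png

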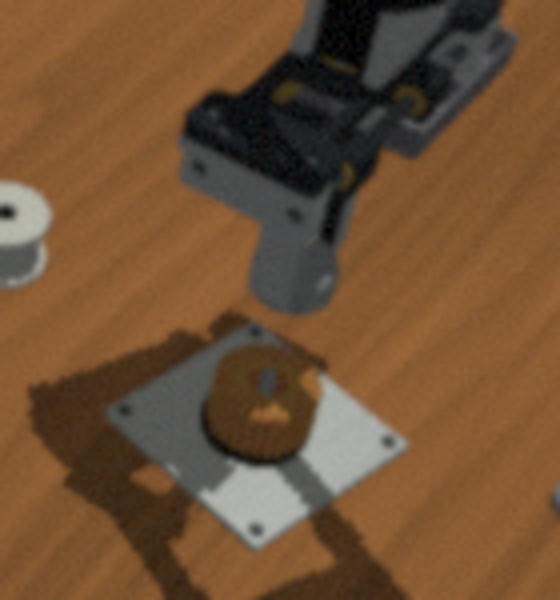

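Run:
```python
from h import *
d=snapshot("wrist");s=snapshot("side")
c=lambda u,v:(u/3+130-.33,v/3+100-.33)
print("cap",at(d,*c(387,390),.1392).round(4),"trafo",at(d,*c(377,276),.044).round(4),"post",at(d,*c(380,265),.050).round(4))
k=lambda u,v:(u/4+280-.375,v/4+100-.375)
print("side trafo",at(s,*k(265,387),.044).round(4),"tip",at(s,*k(268,372),.052).round(4),r.read_state()["ee_pos"])
```

```text
cap [ 0.4611 -0.1265  0.1392] trafo [ 0.4597 -0.1293  0.044 ] post [ 0.455  -0.1284  0.05  ]
side trafo [ 0.4649 -0.1233  0.044 ] tip [ 0.4667 -0.1267  0.052 ] [ 0.46630354 -0.1267662   0.12684239]
```

```bash
python3 -m jog '[{"gripper":3.5,"xyz":[0,-0.1,2],"twist":0},{"gripper":3.5,"xyz":[0,-0.1,4],"twist":0},{"gripper":3.5,"xyz":[0,-0.1,5.5],"twist":0},{"gripper":3.5,"xyz":[0,-0.1,6.7],"twist":0},{"gripper":3.5,"xyz":[0,-0.1,7.3],"twist":0},{"gripper":3.5,"xyz":[0,-0.1,7.4],"twist":0},{"gripper":3.5,"xyz":[0,-0.1,7.4],"twist":0}]'
python3 - <<'E'
from h import *
s=snapshot("side");crop(s,"s14.png",280,420,100,250,4)
E
```

```text
time: 28.25
ee_pos: [0.4666, -0.1287, 0.0532]
eef_rot: [-0.001, 3.141, -0.0]
ft_force: [0.0, -0.5, -1.2]
width: 0.0425
```

View pics/s14.png

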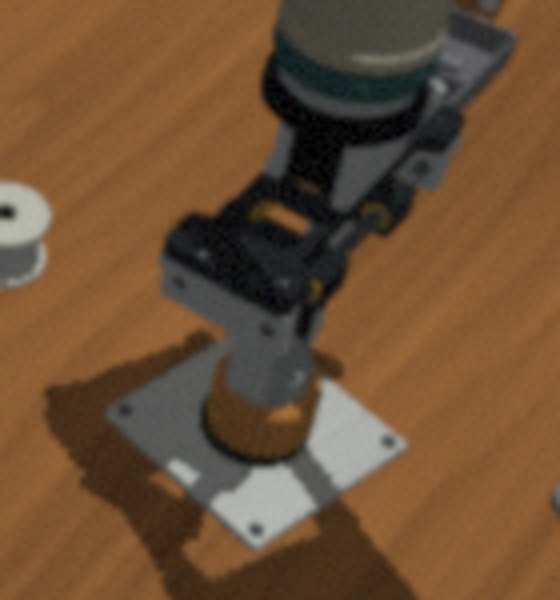

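```bash
python3 -m jog '[{"gripper":3.5,"xyz":[0,0,0.1],"twist":0},{"gripper":3.5,"xyz":[0,0,0.15],"twist":0},{"gripper":6.5,"xyz":[0,0,0.15],"twist":0},{"gripper":6.5,"xyz":[0,0,0.15],"twist":0},{"gripper":6.5,"xyz":[0,0,0.15],"twist":0},{"gripper":6.5,"xyz":[0,0,-4],"twist":0},{"gripper":6.5,"xyz":[0,0,-8],"twist":0},{"gripper":6.5,"xyz":[-3,4,-10],"twist":0},{"gripper":6.5,"xyz":[-7,7,-11],"twist":0},{"gripper":6.5,"xyz":[-11,7,-11],"twist":0}]'
python3 -m jog '[{"gripper":6.5,"xyz":[-5,15,-2],"twist":0},{"gripper":6.5,"xyz":[-5,15,-2],"twist":0},{"gripper":6.5,"xyz":[-5,15,-2],"twist":0},{"gripper":6.5,"xyz":[-5,15,-2],"twist":0},{"gripper":6.5,"xyz":[-5,15,-2],"twist":0}]'
python3 - <<'E'
from h import *
s=snapshot("side");crop(s,"s15.png",160,400,120,300,3.3,[circ(.466,-.128,.064,.022),circ(.466,-.128,.044,.029),circ(.466,-.128,.014,.031),circ(.466,.1207,.034,.020),circ(.466,.1207,.014,.021)])
t=snapshot("top");crop(t,"t15.png",150,350,140,290,4,[circ(.466,-.128,.064,.022),circ(.466,-.128,.044,.029),circ(.466,.1207,.034,.020),circ(.466,.1207,.014,.021)])
E
```

```text
time: 29.55
ee_pos: [0.5777, -0.0565, 0.1643]
eef_rot: [-0.005, 3.139, 0.0]
ft_force: [0.5, -0.9, 0.2]
width: 0.0651
time: 30.18
ee_pos: [0.6255, 0.0907, 0.1824]
eef_rot: [0.001, -3.14, 0.001]
ft_force: [-0.2, -0.3, 0.8]
width: 0.0653
```

View pics/s15.png

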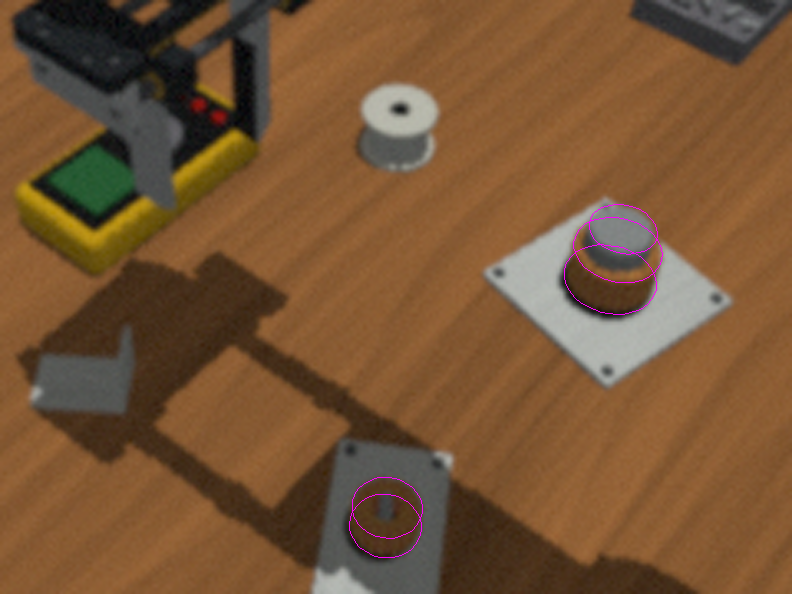

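View pics/t15.png

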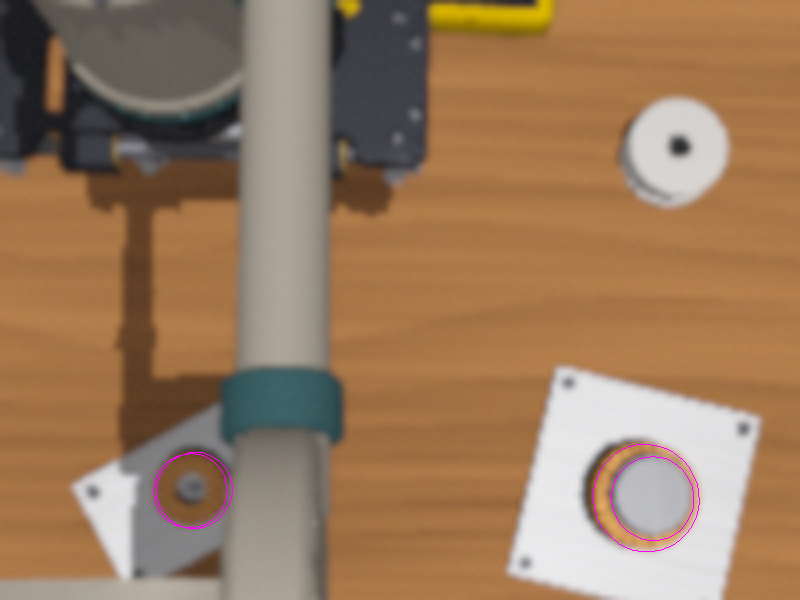

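Run:
```python
from h import *
s=snapshot("side");crop(s,"s16.png",310,390,160,230,8)
t=snapshot("top");crop(t,"t16.png",270,350,220,300,8)
```

```text
(no output)
```

View pics/s16.png

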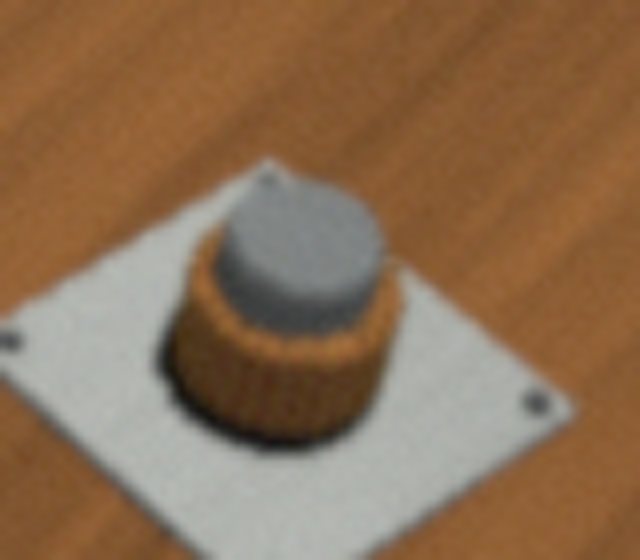

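View pics/t16.png

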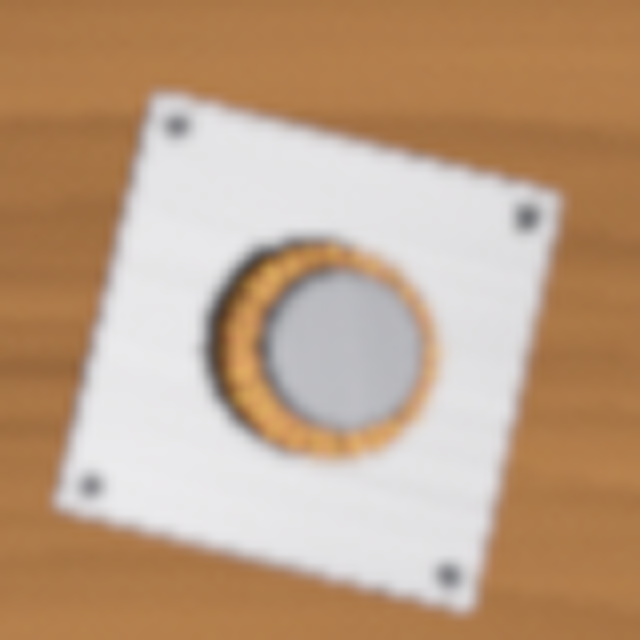

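Run:
```python
from h import *
s=snapshot("side");t=snapshot("top")
k=lambda u,v:(u/8+310-.44,v/8+160-.44)
q=lambda u,v:(u/8+270-.44,v/8+220-.44)
print(both((s,*k(304,238)),(t,*q(344,349)))[0].round(4))
print("cap top cam",at(t,*q(344,349),.064).round(4),"side",at(s,*k(304,238),.064).round(4),"trafo",at(t,*q(331,351),.044).round(4))
for n,c in(("t",[(152,90),(563,190),(474,612),(54,507)]),):
    print(np.mean([at(t,*q(*p),.006) for p in c],0).round(4))
crop(s,"s17.png",310,390,160,230,8,[circ(.4675,-.1275,z,rr) for z,rr in((.064,.022),(.044,.022),(.044,.029),(.014,.029),(.006,.031))])
```

```text
[ 0.4675 -0.1287  0.0605]
cap top cam [ 0.4676 -0.128   0.064 ] side [ 0.4662 -0.1256  0.064 ] trafo [ 0.4669 -0.1279  0.044 ]
[ 0.4673 -0.1286  0.006 ]
```

View pics/s17.png

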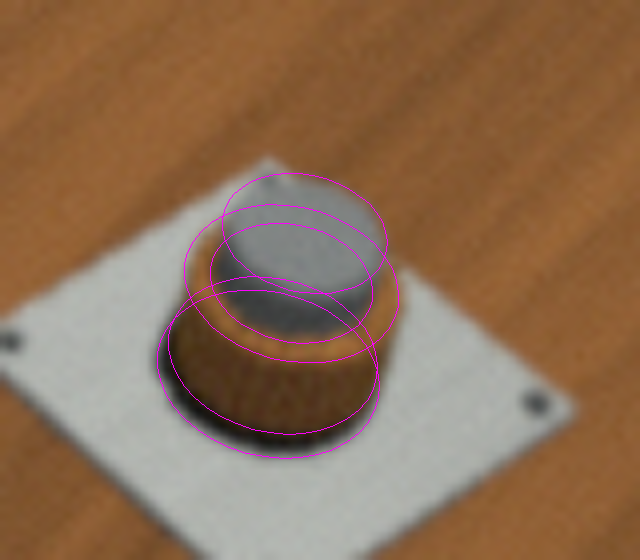

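```bash
python3 -c "
from plant import r
print(r.read_state()['time'],r.read_state()['ft_force']);print(r.close_job())"
```

```text
30.475 [-0.13822327  0.6247442   0.67893027]
the job is handed in; nothing more can be done
None
```

Both stacks are built and the job is handed in at about 30.5 s of the 120 s allowed. No verdict is reported, so the result rests on my own picture checks.

- **Square plate:** the wide pad, transformer and cap (open side down) are on the post. In the last top view the transformer and cap centres lie within about 1 mm of the plate centre. All three look flat.
- **Transformer:** I lowered it until the wrist force changed from −3.3 N (hanging) to +6 N (resting on the pad), and only then opened the fingers. It was not dropped.
- **Narrow plate:** the small pad and small coil are on the post and look flat. Their drawn outlines match the last side and top pictures closely.
- **Multimeter and reel:** the arm touched neither, and they look unmoved, though I did not measure their positions. The gripper was clear of everything at hand-in.

**Checks that disagreed:**
- Locating the cap top from the side and top views together gave a height of 60.5 mm, where 64 mm is expected. The top and side views themselves differ by 2–3 mm in y, and the outlines drawn at the expected heights fit to within 1–2 mm. I put the difference down to camera calibration, not a bad fit.
- The wrist camera placed low objects up to 3 mm off from the other two cameras.

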